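Probe a test pad through the jig's guide bush and hold

ROBOT

A 7-joint arm with a two-finger parallel gripper is mounted at the origin on a cart in front of the work surface, level with it; the furniture and walls round the work are solid. World frame = base frame: x ahead of the robot, y to its left, z up, the work surface at z = 0. Lengths are in m, angles in rad, forces in N, time in s.
With the tool pointing down it reaches from about 0.35 to 0.9 m from the base axis. Payload 19.9 kg.
Tool frame: the origin (TCP) lies midway between the tips of the shut fingers; the grasp point (between the pads) lies 19 mm behind it (grasp_offset is the z of the grasp point in the tool frame, in m); z points along the fingers, y is the line along which they close (so a half turn about z gives the same grasp; the last joint's range is limited). The gripper opens to 85 mm and grips with 20 to 120 N. Pads are 22 mm wide; open, the fingers measure 114 mm over their backs; the gripper's body (76 mm by 85 mm) begins 54 mm behind the grasp point. The pads swing forward as they close: fully open they stand 13 mm farther back than shut.
Start: joints at [1.161, 0.417, -0.01, 1.614, 0.005, 1.111, -0.053], TCP at [0.225, -0.583, 0.231] pointing down, gripper open.
Joint ranges: [-2.81, 2.81], [-0.39, 2.02], [-1.27, 1.25], [0.06, 2.57], [-1.19, 4.33], [0.19, 2], [-2.82, 2.82]. Speed limits (rad/s): [1.89, 1.89, 2.39, 2.39, 3.01, 3.01, 3.01].

INTERFACE

Orientations are given as [roll, pitch, yaw] about the fixed x, y, z axes, in that order (R = Rz(yaw) Ry(pitch) Rx(roll)).
In Python, from workcell import * gives the robot as it stands.
- The arm moves only by the tool arm_command, never from a script. Its argument "motion" is a list of rows, each a list of 3 entries, a list of its own where there are three numbers: the finger opening in m, from 0 to 0.0854, then the shift along the tool's x, y, z in m, then the turn about the tool's z in degrees. In form: [[claw, [tx, ty, tz], roll], ...]. A call has 1 to 12 rows; each row shifts and turns the commanded pose from where the row before left it, along the tool's axes as they then stand; what a row does not reach is not made up. A row lasts 1/10 s, in which the tool goes at most 50 mm and 8.59 degrees, less where a joint would pass 70% of its speed; a pose out of reach is approached as far as the arm can. A call is refused whole if a number of a shift passes 0.05 or a number of a turn 8.59, either way. A call with a gripper value outside its range is refused whole. The fingers move at their own pace and stop on an object; the grip force is fixed at half the most. Time passes only in rows, so rows that do not move let the fingers close. It gives the time, the measured TCP pose, the force, the opening and the grip force at its end, in the units of the state.
- observe(): the state, without advancing time (a new reading comes with each control period).
- camera(name): name is "side" or "top"; returns the picture (480x640x3 uint8, red, green, blue); there is no depth.
- calibration(name): a dict with "camera_matrix" (3x3 intrinsics, pixels), "R" (3x3) and "t" (3): a world point X has camera coordinates R X + t. Camera axes: x right, y down, z forward; pixel columns grow to the right and rows downward; lengths in m; the calibration is good to about 2 mm. A picture is of the moment at which its call begins. calibration takes no time and is no camera call.
- sign_off(): hands the job in; it is judged then, once.
The state is a dict: "t": time; "joints": joint angles; "dq": joint speeds; "joint_efforts": joint torques, N m; "tcp_pos": TCP position; "eef_rot": TCP orientation; "force": force on the tool from outside, world axes, zero at the start; "ft_torque": the same for the moment, N m; "grip_width": opening from 0.0 (shut) to 1.0 (fully open); "gripper_force": force on a finger pad.
Only numpy, scipy, OpenCV 4.12 (cv2) and the standard library are available. Lean on these libraries where they do the work, as an engineer would, in place of code of your own. Each camera call takes 0.05 s, during which the arm holds its last target. There are 200 camera calls.

TASK

Lift the slim spring probe (square handle) out of its stand, pass its tip down through the flared guide bush on the bridge of the board test jig and onto the test pad beneath it. Hold the probe upright with its sprung plunger pressed about half way in (5 mm of its 10 mm), gently and never bottomed hard against the board. Finish while still holding it there in the gripper, and leave the thick round-handled probe in its stand.

Things in the scene. Friction and masses are not known exactly. Their poses are not given: they have to be found in the camera images.
- slim_probe: Slim spring probe, about 90 g, loose, upright in its stand. Origin: centre of its collar's underside; z up along it, x and y square to the handle's faces. Grey collar 28 mm diameter, z 0 to 8 mm; black square handle 20 x 20 mm, flat sides, z 8 to 74, steel button on top to 78. Below: steel barrel 8 mm diameter to z -40, chamfered, then a brass 5 mm plunger, round tip at z -65 when out.
- plunger (a joint): Travel of the slim probe's sprung plunger into the barrel, m: 0 fully out, 0.010 fully in. The spring pushes with 1 N at 0 and rises 0.5 N a mm (3.5 N at half way, 6 N fully in).
- plunger_tip (a point): The very end of the slim probe's plunger, 65 mm below the probe's origin when out; moves with the plunger. Its z axis is the probe's.
- slim_stand: Stand of the slim probe, does not move: foot 70 x 64 x 8 mm, two posts at x = +-26 mm, top plate 66 (x) x 46 (y) mm, 67 to 75 mm above the table, with a 12 mm hole at its centre. Origin: centre of its underside. The probe's collar rests on the top plate; its barrel and plunger hang through the hole.
- thick_probe: Thick probe, not the one to use: round handle 30 mm diameter, collar 36 mm, 16 mm barrel, too thick for the bush. Origin: centre of its collar's underside, 75 mm above the table; handle to 74 mm above it, barrel to 58 mm below it. Stands in a second stand of the same shape (21 mm hole); the two stands may change places.
- jig: Board test jig, does not move: aluminium base 150 (x) x 130 (y) x 12 mm, origin at the centre of its underside; green board, top at z 20 mm (parts on it to z 30). Above it along y, at x = -12 mm, a bridge 36 mm wide, z 44 to 52 mm, a post at each end. In the bridge: the guide bush at (-12, 24) mm, and at (-12, -22) mm a plain 14 mm sight hole over another pad (leave those).
- bush_mouth (a point): Centre of the guide bush's mouth, at its upper rim, 66 mm above the table and 14 mm above the bridge. The bush is an upright steel tube with a flared mouth: 28 mm outside and 20 mm inside at the rim, narrowing over 8 mm to a straight 12 mm bore 16 mm long; lower end 42 mm above the table.
- test_pad: The test pad: brass disc 12 mm diameter on the board, straight below the guide bush. Origin at the centre of its upper face, 21.5 mm above the table and 44.5 mm below the bush's mouth. It is rigid.
Mind the look-alikes: they are no part of the job. Leave any orange look-alike of the slim_stand alone.

How it is judged:
By the outcome, as a careful person would: the job done as asked, in the order asked, and still so for the second after the job is handed in, while the arm keeps its last pose, push and grip.
It also fails if it takes over 48 s, if anything falls off the work surface, if the arm or the gripper's body presses on something with over 40 N, if the wrist force passes 120 N, or if a joint passes its speed limit or range.

## Working session

There is one attempt and no reset: what is moved stays moved. The work goes in short steps, Python scripts to look and compute and a tool call to move; the robot and the scene stay as the last step left them, time stands still between calls to the robot, and variables do not carry over. Pictures are saved under pics/ and viewed, at most 10 in all, crops included, and the job is handed in when it is done.

Besides the shell and the picture viewer there is one more tool, called after "Emit:" by a JSON object that holds its "op" and its "data". arm_command: Moves the arm, as the interface text tells. Its arguments: {"type":"object","properties":{"motion":{"type":"array","items":{"type":"array"}}},"required":["motion"]}

```bash
mkdir -p pics
python3 - <<'E'
from workcell import *
import cv2,numpy as np
for n in("top","side"):
    im=camera(n); cv2.imwrite(f"pics/{n}0.png",im[:,:,::-1])
    c=calibration(n); print(n,np.round(c["camera_matrix"],1).tolist(),np.round(c["R"],3).tolist(),np.round(c["t"],3).tolist())
s=observe(); print({k:np.round(v,3).tolist() for k,v in s.items()})
E
```

```text
top [[620.8, 0.0, 327.0], [0.0, 620.8, 234.9], [0.0, 0.0, 1.0]] [[0.009, -1.0, 0.013], [-0.989, -0.011, -0.15], [0.15, -0.011, -0.989]] [-0.099, 0.598, 1.524]
side [[602.2, 0.0, 316.5], [0.0, 602.2, 242.4], [0.0, 0.0, 1.0]] [[-0.908, -0.419, 0.026], [-0.204, 0.386, -0.9], [0.367, -0.822, -0.436]] [0.5, 0.232, 1.059]
{'t': 0.1, 'joints': [1.161, 0.418, -0.01, 1.614, 0.005, 1.111, -0.053], 'dq': [0.002, -0.001, 0.0, -0.002, 0.0, 0.0, -0.0], 'joint_efforts': [0.001, -86.581, 0.68, -43.563, 0.019, 0.005, -0.0], 'tcp_pos': [0.225, -0.583, 0.231], 'eef_rot': [-3.141, 0.0, 0.369], 'force': [-1.456, 0.956, -0.595], 'ft_torque': [0.007, 0.018, 0.018], 'gripper_force': 0.0, 'grip_width': 0.998}
```

View pics/top0.png

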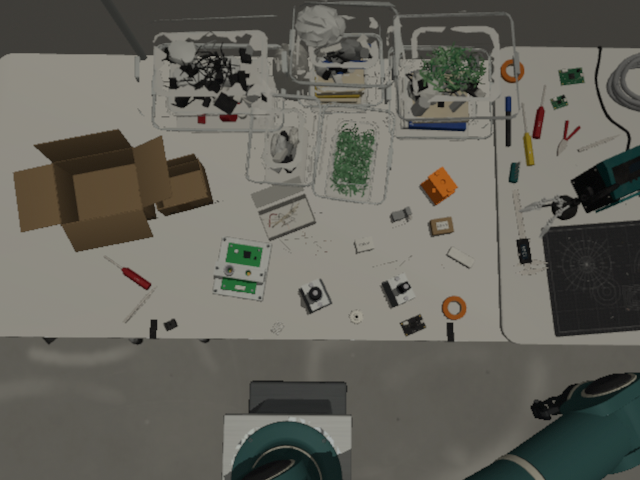

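View pics/side0.png

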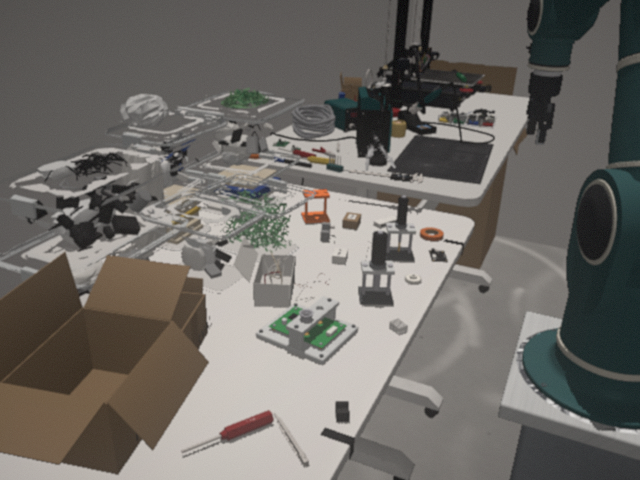

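The top view shows the jig at (241,268), with a stand and probe at (314,294) and another at (399,289). The side view shows the jig at (307,325) and the probes at (378,265) and (402,225). The orange look-alike stand is at top (439,185) and side (315,205), and I'll leave it alone. The two probe candidates need an enlarged look to tell the square handle from the round one.

Run:
```python
import cv2,numpy as np
t=cv2.imread("pics/top0.png"); s=cv2.imread("pics/side0.png")
r=lambda im,x,y,w,h,k:cv2.resize(im[y:y+h,x:x+w],(w*k,h*k),interpolation=cv2.INTER_CUBIC)
a=np.hstack([r(t,290,270,50,50,5),r(t,374,265,50,50,5),r(t,212,230,60,50,5)])
b=np.hstack([r(s,350,225,50,85,3)[:255],r(s,380,190,50,85,3),r(s,250,275,110,85,3),np.zeros((255,170,3),np.uint8)])
o=np.zeros((510,800,3),np.uint8); o[:250]=a[:,:800]; o[255:510]=b[:,:800]
o=np.clip(o*1.3,0,255).astype(np.uint8)
cv2.imwrite("pics/crop0.png",o)
```

```text
(no output)
```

View pics/crop0.png

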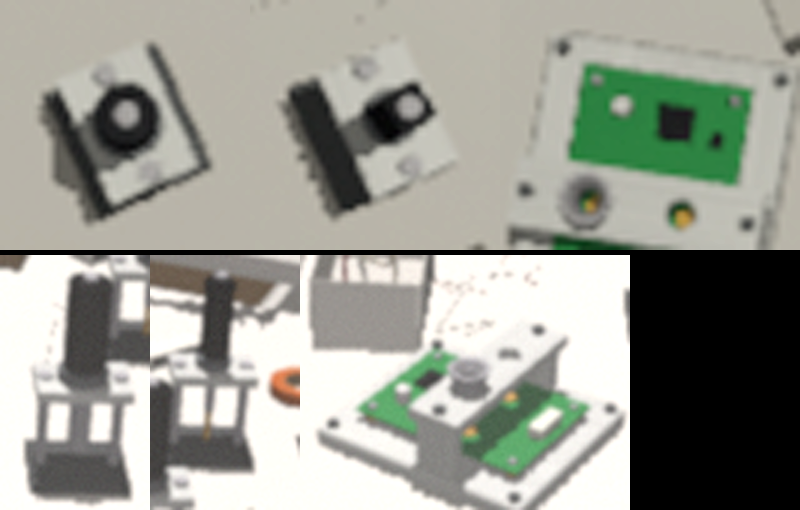

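The square handle is on the probe at top (406,286) and side (403,225), which also has the brass 5 mm plunger visible and the slimmer collar. That makes it the slim probe. The one at top (315,292) has the round handle, so it's the thick probe. The bush is at about top (229,270) and the sight hole at about (248,272).

```bash
cat > h.py <<'E'
import cv2,numpy as np
from workcell import *
def ray(n,u,v):
    c=calibration(n);R=np.array(c["R"]);d=R.T@np.linalg.solve(np.array(c["camera_matrix"]),[u,v,1.]);return -R.T@np.array(c["t"]),d/np.linalg.norm(d)
def onz(n,uv,z):
    o,d=ray(n,*uv);return o+d*(z-o[2])/d[2]
def tri(a,b):
    A=np.zeros((3,3));y=np.zeros(3);L=[]
    for n,uv in(("top",a),("side",b)):
        o,d=ray(n,*uv);P=np.eye(3)-np.outer(d,d);A+=P;y+=P@o;L.append((o,P))
    X=np.linalg.solve(A,y);return X,[float(np.linalg.norm(P@(X-o))) for o,P in L]
def proj(n,X):
    c=calibration(n);p=np.array(c["camera_matrix"])@(np.array(c["R"])@X+np.array(c["t"]));return p[:2]/p[2]
E
python3 - <<'E'
from h import *
t=cv2.imread("pics/top0.png",0);s=cv2.imread("pics/side0.png",0)
np.set_printoptions(linewidth=200,precision=4,suppress=True)
print("slim top 396..416 x 278..296");print(t[276:297,394:416])
print("bush");print(t[260:281,219:256])
print("side slim button 395..412,y190..204");print(s[190:204,393:413]); print("rows 205,220",s[205,390:416],s[218,390:416])
print("side bush");print(s[300:330,296:326])
E
```

```text
slim top 396..416 x 278..296
[[125 129 127 128 135 146 151 150 150 151 152 150 143 139 139 139 140 139 139 139 139 140]
 [125 120 120 120 125 142 151 150 150 151 152 151 146 141 140 139 139 139 139 139 139 140]
 [125 114 128 129 129 135 145 151 150 150 152 152 149 143 139 139 139 139 139 139 140 140]
 [119  99 123 129 131 138 147 151 151 150 151 152 151 146 140 139 139 139 139 140 139 140]
 [139 121 114 122 138 147 150 151 151 150 151 151 143 143 143 139 139 139 139 139 139 139]
 [150 145 136 138 148 150 150 151 151 151 136 114  96 106 133 141 139 139 139 139 139 139]
 [150 150 149 149 151 143 134 129 123 113  85  42  22  45 122 144 139 139 139 139 138 139]
 [150 150 150 149 138 115  99  80  63  40  32  50  48  31  95 133 141 139 139 139 139 139]
 [150 150 151 133 104  81  57  35  25  33  87 108 106  85  61  97 130 139 139 139 140 139]
 [150 150 132  91  63  44  23  21  27  68 113 126 126 119  81  46 117 141 139 139 139 139]
 [149 150 112  41  29   7   8  20  24  75 114 126 126 127  94  26  90 129 139 139 139 139]
 [149 132  82  18   5   6   4  10  23  55 107 126 126 113  72  27  52 
[... 8442 characters left out ...]
174 173 174 175 177 169 147 125 111  98  90  90  94 103 109 112 106  93  76  70  68]
 [117 125 153 178 191 187 190 189 186 191 189 192 186 174 148 121 105  96  88  82  75  79  86  94 102  97  86  71  69  69]
 [ 82  95 133 173 186 190 188 189 187 189 189 186 175 150 121 102  94  88  80  73  67  68  74  78  82  75  72  67  67  69]
 [ 93 102 142 176 189 189 187 188 188 191 185 172 146 120 101  92  83  76  70  69  70  68  68  68  69  70  67  67  66  69]
 [137 142 167 184 188 188 187 189 188 180 165 140 117 103  90  82  77  68  65  67  69  69  70  67  68  69  68  70  67  72]
 [154 165 177 186 187 188 191 186 175 157 131 112  98  90  83  72  68  67  69  68  72  68  69  69  68  68  70  75  79  88]]
```

Run:
```python
from h import *
np.set_printoptions(precision=4,suppress=True)
b=onz("top",(405.5,286),.153);print("button top/side",b,onz("side",(403.5,195.8),.153),tri((405.5,286),(403.5,195.8)))
m=onz("top",(228.8,269.7),.066);print("bush",m,onz("side",(305.8,312.2),.066),tri((228.8,269.7),(305.8,312.2)))
h=onz("top",(247.7,272.4),.052);print("sight",h,np.linalg.norm((m-h)[:2]))
s=[onz("top",p,.076) for p in((397,278.6),(405.6,298))];d=s[0]-s[1];print("screws",s,np.linalg.norm(d),np.degrees(np.arctan2(d[1],d[0])),(s[0]+s[1])/2)
# stand plate right edge direction, handle edge yaw from dark hull
t=cv2.imread("pics/top0.png",0)
P=[onz("top",p,.149) for p in((406.4,281.3),(409.8,287.5))];d=P[0]-P[1];print("handle edge yaw",np.degrees(np.arctan2(d[1],d[0])),np.linalg.norm(d))
```

```text
button top/side [ 0.4647 -0.2756  0.153 ] [ 0.4624 -0.279   0.153 ] (array([ 0.4631, -0.2758,  0.1542]), [0.0015356181865667728, 0.0015356181865668135])
bush [0.5066 0.1491 0.066 ] [0.5055 0.1483 0.066 ] (array([0.5059, 0.1488, 0.0663]), [0.0006332008826383619, 0.0006332008826384546])
sight [0.5016 0.1039 0.052 ] 0.045448077738014035
screws [array([ 0.488 , -0.2656,  0.076 ]), array([ 0.4407, -0.2863,  0.076 ])] 0.05161498514017709 23.64388731777024 [ 0.4644 -0.2759  0.076 ]
handle edge yaw 28.465188945692976 0.0163796693068955
```

Emit:
{"op": "arm_command", "data": {"motion": [[0.085,[0.02,-0.012,0],0],[0.085,[0.03,-0.018,0],0],[0.085,[0.03,-0.018,0],0],[0.085,[0.03,-0.018,0],0],[0.085,[0.03,-0.018,0],0],[0.085,[0.03,-0.018,0],0],[0.085,[0.03,-0.018,0],0],[0.085,[0.03,-0.018,0],0],[0.085,[0.03,-0.018,0],0],[0.085,[0.03,-0.018,0],0],[0.085,[0.03,-0.018,0],0],[0.085,[0.0135,-0.0084,0],-4]]}}

```text
t: 1.3
tcp_pos: [0.4658, -0.2728, 0.2311]
eef_rot: [-3.141, -0.0, 0.442]
force: [-0.0, -0.3, -0.4]
grip_width: 0.993
gripper_force: 0.0
```

Emit:
{"op": "arm_command", "data": {"motion": [[0.085,[0,0,0],0],[0.085,[0,0,0],0],[0.085,[0,0,0],0]]}}

```text
t: 1.6
tcp_pos: [0.4634, -0.2768, 0.2311]
eef_rot: [-3.141, 0.001, 0.436]
force: [0.2, 0.3, 0.3]
grip_width: 0.993
gripper_force: 0.0
```

Emit:
{"op": "arm_command", "data": {"motion": [[0.085,[0.0002,-0.0004,0.016],0],[0.085,[0,0,0.018],0],[0.085,[0,0,0.018],0],[0.085,[0,0,0.018],0],[0.085,[0,0,0.018],0],[0.085,[0,0,0.018],0],[0.085,[0,0,0.014],0],[0.085,[0,0,0.008],0],[0.06,[0,0,0],0],[0.045,[0,0,0],0],[0.035,[0,0,0],0],[0.028,[0,0,0],0]]}}

```text
t: 2.8
tcp_pos: [0.4644, -0.2755, 0.1039]
eef_rot: [3.141, -0.001, 0.439]
force: [0.6, 0.1, -0.8]
grip_width: 0.338
gripper_force: 0.0
```

Emit:
{"op": "arm_command", "data": {"motion": [[0.022,[0,0,0],0],[0.015,[0,0,0],0],[0.008,[0,0,0],0],[0.0,[0,0,0],0],[0.0,[0,0,0],0],[0.0,[0,0,0],0]]}}

```text
t: 3.4
tcp_pos: [0.4644, -0.2755, 0.1038]
eef_rot: [3.141, -0.0, 0.439]
force: [-1.7, 1.1, 6.7]
grip_width: 0.227
gripper_force: 58.4
```

Emit:
{"op": "arm_command", "data": {"motion": [[0,[0,0,-0.005],0],[0,[0,0,-0.01],0],[0,[0,0,-0.015],0],[0,[0,0,-0.02],0],[0,[0,0,-0.02],0],[0,[0,0,-0.02],0],[0,[0,0,-0.02],0],[0,[0,0,-0.02],0],[0,[0,0,-0.02],0],[0,[0,0,-0.015],0],[0,[0,0,-0.005],0],[0,[0,0,0],0]]}}

```text
t: 4.6
tcp_pos: [0.4643, -0.2754, 0.274]
eef_rot: [3.141, -0.001, 0.439]
force: [-0.0, 0.7, -1.6]
grip_width: 0.234
gripper_force: 58.6
```

Run:
```python
from h import *
im=camera("side")[:,:,::-1];cv2.imwrite("pics/lift.png",im)
s=observe();p=np.array(s["tcp_pos"]);print(p,s["eef_rot"],s["grip_width"],s["force"])
tip=p+[0,0,-.0938];org=p+[0,0,-.0288]
print("expected tip px",proj("side",tip),"collar",proj("side",org), "top tip",proj("top",tip))
u,v=map(int,proj("side",org));x0,y0=u-50,v-60
c=cv2.resize(im[max(y0,0):y0+120,x0:x0+100],None,fx=5,fy=5,interpolation=cv2.INTER_CUBIC);print(x0,y0)
cv2.imwrite("pics/lift_c.png",np.clip(c*1.2,0,255).astype(np.uint8))
```

```text
[ 0.46398582 -0.27529174  0.27317483] [-3.14155154e+00  3.45658884e-05  4.38552161e-01] 0.22867091147051904 [-0.12421797 -0.79982743 -2.00332626]
expected tip px [403.35976612 185.42879041] collar [405.93576771 158.11675423] top tip [406.95749786 285.49704217]
355 98
```

View pics/lift_c.png

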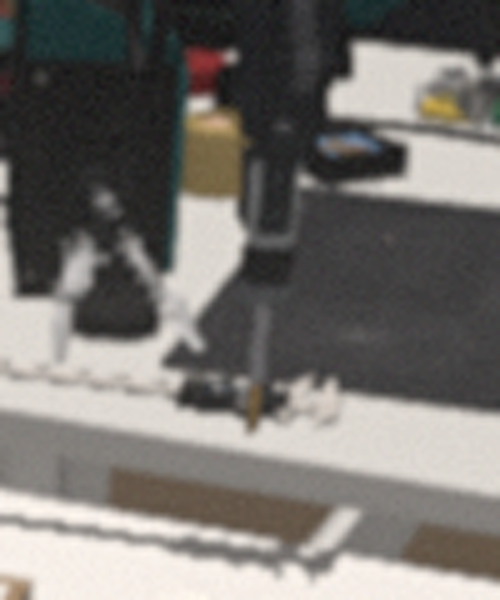

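The crop shows the probe held upright, collar underside at about side (408,155) and brass tip at about (405.5,184), hanging clear of the stand. I'll carry it over the bush, high enough to clear the thick probe.

Emit:
{"op": "arm_command", "data": {"motion": [[0,[0.008,-0.013,0],0],[0,[0.02,-0.0335,0],0],[0,[0.02,-0.0335,0],0],[0,[0.02,-0.0335,0],0],[0,[0.02,-0.0335,0],0],[0,[0.02,-0.0335,0],0],[0,[0.02,-0.0335,0],0],[0,[0.02,-0.0335,0],0],[0,[0.02,-0.0335,0],0],[0,[0.02,-0.0335,0],0],[0,[0.02,-0.0335,0],0],[0,[0.0102,-0.0183,0],0]]}}

```text
t: 5.85
tcp_pos: [0.505, 0.1529, 0.2726]
eef_rot: [-3.14, 0.001, 0.442]
force: [-0.1, -0.6, -1.6]
grip_width: 0.229
gripper_force: 58.7
```

Emit:
{"op": "arm_command", "data": {"motion": [[0,[0,0,0],0],[0,[0,0,0.01],0],[0,[0,0,0.02],0],[0,[0,0,0.025],0],[0,[0,0,0.025],0],[0,[0,0,0.01],0],[0,[0,0,0],0],[0,[0,0,0],0]]}}

```text
t: 6.65
tcp_pos: [0.5064, 0.1488, 0.1839]
eef_rot: [3.142, -0.0, 0.438]
force: [-0.4, -0.2, -0.5]
grip_width: 0.233
gripper_force: 58.7
```

Run:
```python
from h import *
np.set_printoptions(precision=4,suppress=True)
im=camera("side")[:,:,::-1];cv2.imwrite("pics/over.png",im)
s=observe();p=np.array(s["tcp_pos"]);print(p,s["eef_rot"],s["grip_width"],s["force"])
print("pred side of measured button",proj("side",np.array([.4647,-.2756,.153])))
tip=p+[0,0,-.0938];org=p+[0,0,-.0288]
print("expected tip px",proj("side",tip),"collar",proj("side",org),"mouth",proj("side",np.array([.506,.149,.066])))
x0,y0=265,220
c=cv2.resize(im[y0:y0+115,x0:x0+100],None,fx=5,fy=5,interpolation=cv2.INTER_CUBIC)
cv2.imwrite("pics/over_c.png",np.clip(c*1.2,0,255).astype(np.uint8))
```

```text
[0.5066 0.1489 0.1842] [ 3.1414 -0.0012  0.4383] 0.2314281674434154 [-0.6529  0.1198 -0.8013]
pred side of measured button [402.0875 196.0959]
expected tip px [305.3513 300.6795] collar [306.0142 268.839 ] mouth [305.3859 312.3222]
```

View pics/over_c.png

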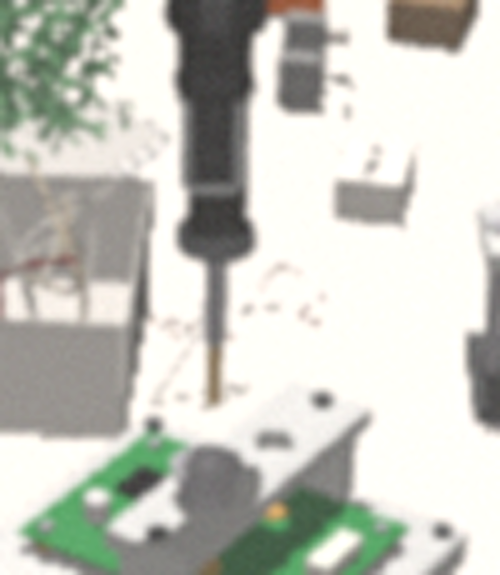

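Run:
```python
import cv2,numpy as np
np.set_printoptions(linewidth=200)
a=cv2.imread("pics/over.png",0);b=cv2.imread("pics/side0.png",0)
print("cols 297..318 now/before")
for r in range(306,323): print(r,a[r,297:319],b[r,297:319])
print("probe")
for r in list(range(272,304,2)): print(r,a[r,300:315])
hsv=cv2.cvtColor(cv2.imread("pics/over.png"),cv2.COLOR_BGR2HSV)[286:306,300:315];print(hsv[...,1])
```

```text
cols 297..318 now/before
306 [159 184 194 202 202 203 206 206 212 213 214 214 212 210 205 203 201 200 193 177 155 147] [148 172 183 188 188 188 190 192 195 199 198 198 197 192 191 190 188 187 180 163 145 136]
307 [146 155 172 185 190 196 199 203 205 207 207 208 209 206 204 200 200 200 185 155 123 115] [135 143 160 170 176 182 187 186 192 194 192 193 194 191 187 187 186 186 174 142 115 107]
308 [123 124 135 147 160 174 187 183 182 178 181 186 190 193 198 202 203 203 187 149 118 117] [114 117 129 139 147 161 176 182 183 182 184 182 187 186 186 186 187 186 172 136 112 109]
309 [112 114 119 129 142 151 155 141 129 131 132 138 147 165 179 188 199 202 194 168 148 154] [105 106 112 122 131 145 157 161 161 162 164 163 169 174 177 183 186 188 181 155 143 142]
310 [113 118 131 144 151 140 127 105 105 104 102 102 109 117 132 158 186 202 203 195 192 194] [106 109 121 134 138 138 136 135 132 136 136 140 145 155 165 177 185 188 187 181 177 180]
311 [117 128 146 156 150 132 112 101 101 104 105 100  95  94 100 124 168 194 201 203 205 207] [109 119 135 145 139 128 123 120 122 122 124 122 124 135 147 
[... 3375 characters left out ...]
34 70 67 30 15 15 14 15 15]
 [16 15 15 14 15 19 35 75 62 29 19 15 14 15 13]
 [15 16 15 13 15 17 32 73 58 28 15 14 13 14 15]
 [17 14 14 16 15 19 32 73 56 28 15 15 15 13 15]
 [17 16 13 14 14 19 35 71 59 28 18 14 15 15 16]
 [15 14 14 13 15 16 35 70 59 26 18 16 15 14 16]
 [17 16 14 14 15 18 35 73 59 28 19 16 17 17 17]
 [16 15 16 16 14 18 39 75 58 30 18 16 15 15 17]
 [17 14 17 17 14 18 36 71 59 29 17 16 15 17 14]
 [17 14 15 15 15 17 33 50 40 22 17 16 15 15 14]
 [14 16 15 14 15 17 22 24 23 16 15 15 13 14 14]
 [14 15 13 14 15 16 16 17 17 15 16 14 13 13 14]
 [14 15 14 15 14 14 14 15 15 14 14 14 14 13 11]
 [13 15 14 14 16 13 14 15 15 15 15 16 12 10  9]
 [11 14 13 14 15 15 14 14 15 13 14 11  7  7  8]]
```

The side crop shows the tip at about (307.4,300.8) and the bush axis at column 306.2, so the tip sits about 2 mm off along tool −x. The rows agree with the prediction. I'll shift +1.8 mm in tool x and lower into the flare.

Emit:
{"op": "arm_command", "data": {"motion": [[0,[0.0018,0,0],0],[0,[0,0,0.005],0],[0,[0,0,0.01],0],[0,[0,0,0.01],0],[0,[0,0,0.008],0],[0,[0,0,0.007],0],[0,[0,0,0.005],0],[0,[0,0,0.003],0],[0,[0,0,0],0],[0,[0,0,0],0]]}}

```text
t: 7.7
tcp_pos: [0.5079, 0.1498, 0.1355]
eef_rot: [-3.142, -0.0, 0.439]
force: [-0.6, 0.2, -0.6]
grip_width: 0.229
gripper_force: 58.7
```

```bash
cat >> h.py <<'E'
def avg(k=6):
    F=[];T=[]
    for i in range(k):
        im=camera("side");s=observe();F.append(s["force"]);T.append(s["tcp_pos"])
    print("t",s["t"],"F",np.round(np.mean(F,0),2),"tcp",np.round(np.mean(T,0),4),"rot",np.round(s["eef_rot"],3),"g",round(s["grip_width"],3),"tq",np.round(s["ft_torque"],3));return im[:,:,::-1]
E
python3 - <<'E'
from h import *
im=avg(10);cv2.imwrite("pics/in1.png",im)
np.set_printoptions(linewidth=200)
g=im.mean(2).astype(int)
for r in range(286,322): print(r,g[r,297:319])
c=cv2.resize(im[250:350,265:365],None,fx=5,fy=5,interpolation=cv2.INTER_CUBIC)
cv2.imwrite("pics/in1_c.png",np.clip(c*1.2,0,255).astype(np.uint8))
E
```

```text
t 8.2 F [ 0.15 -0.39 -1.26] tcp [0.5079 0.1497 0.1355] rot [-3.142 -0.     0.439] g 0.228 tq [-0.007 -0.017  0.013]
286 [208 209 201 180 122  67  47  49  52  53  53  50  52  50  64 130 190 215 217 216 216 216]
287 [218 214 194 154  99  59  48  52  50  50  52  56  53  50  57 108 164 201 214 216 218 215]
288 [217 210 175 120  73  50  53  52  50  51  54  53  52  51  53  78 120 169 207 218 216 216]
289 [217 202 150  90  59  50  54  55  52  52  51  52  51  50  50  61  97 156 206 218 216 216]
290 [218 197 136  74  60  57  52  55  54  52  55  57  53  59  55  62  92 152 202 216 216 215]
291 [219 196 134  75  64  58  61  63  61  60  60  60  60  61  63  68  90 151 203 217 218 219]
292 [217 197 140  83  67  70  71  70  74  72  72  69  69  69  71  73  93 154 202 217 218 215]
293 [217 203 153 100  76  71  73  74  75  75  78  75  74  77  74  71 104 160 206 218 217 217]
294 [217 206 173 129  95  81  73  78  77  72  79  75  74  75  77  93 130 180 210 217 215 217]
295 [215 206 197 177 149 123 101  88  77  75  73  79  85  93 108 140 179 203 217 218 216 217]
296 [202 198 209 210 202 178 152 120  90  81
[... 1699 characters left out ...]
5  97  95  93  92 102 131 176 203 206 203]
315 [108 151 163 131 101  94  93  94  92  92  92  94  96  93  93  94 102 124 168 195 203 204]
316 [149 187 190 153 110  95  94  99  97  97  95  95  96  94  93  98 105 133 177 200 203 202]
317 [185 204 195 158 113  95  94  96  99  95  97  96  92  94  93 100 115 155 192 204 202 197]
318 [202 202 183 137 105  91  97  95  97  97  95  95  95  93  94 101 124 164 196 201 195 178]
319 [206 197 165 118  94  96  96  99  96  99  96  98  95  93  97 101 115 149 188 189 169 141]
320 [205 196 165 121  97  96  97  99  99 100  98  98  98  95  99 101 106 127 160 157 132 115]
321 [198 179 146 114 103  99 101 102  98 102 102  99  98 101 101 104 104 113 125 120 110 116]
```

View pics/in1_c.png

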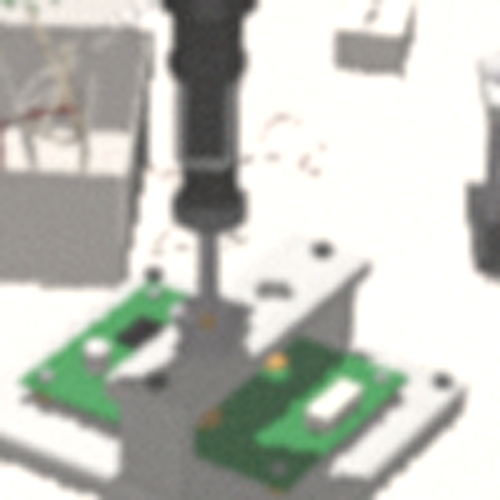

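The view shows the plunger inside the bush. The barrel is at column 306.2, on the bush axis at 306.2, and there is no lateral force. Next I'll descend to just above the pad.

Emit:
{"op": "arm_command", "data": {"motion": [[0,[0,0,0.003],0],[0,[0,0,0.004],0],[0,[0,0,0.004],0],[0,[0,0,0.004],0],[0,[0,0,0.002],0],[0,[0,0,0],0],[0,[0,0,0],0],[0,[0,0,0],0]]}}

```text
t: 9.0
tcp_pos: [0.5078, 0.1497, 0.1184]
eef_rot: [-3.142, -0.0, 0.439]
force: [-0.5, -0.8, -1.5]
grip_width: 0.23
gripper_force: 58.7
```

```bash
python3 -c "
from h import *
avg(20)"
```

```text
t 10.0 F [ 0.15 -0.07 -0.99] tcp [0.5078 0.1497 0.1183] rot [-3.141  0.     0.439] g 0.227 tq [-0.008  0.014 -0.006]
```

Emit:
{"op": "arm_command", "data": {"motion": [[0,[0,0,0.002],0],[0,[0,0,0.002],0],[0,[0,0,0.001],0],[0,[0,0,0],0],[0,[0,0,0],0],[0,[0,0,0],0]]}}

```text
t: 10.6
tcp_pos: [0.5078, 0.1497, 0.1134]
eef_rot: [-3.142, -0.0, 0.439]
force: [-1.0, -0.0, 1.2]
grip_width: 0.232
gripper_force: 58.8
```

```bash
python3 -c "
from h import *
avg(20)"
```

```text
t 11.6 F [0.2  0.26 0.89] tcp [0.5078 0.1497 0.1133] rot [-3.141  0.     0.439] g 0.23 tq [ 0.04  -0.036 -0.053]
```

The force rose by 1.9 N, which means about 1.9 mm of compression. That agrees with contact predicted at TCP z = 0.1153, and there is no side load. I'll go 3.1 mm more.

Emit:
{"op": "arm_command", "data": {"motion": [[0,[0,0,0.001],0],[0,[0,0,0.001],0],[0,[0,0,0.0011],0],[0,[0,0,0],0],[0,[0,0,0],0],[0,[0,0,0],0],[0,[0,0,0],0]]}}

```text
t: 12.3
tcp_pos: [0.5078, 0.1497, 0.1102]
eef_rot: [-3.142, -0.0, 0.439]
force: [0.6, -0.0, 2.2]
grip_width: 0.232
gripper_force: 59.0
```

Run:
```python
from h import *
im=avg(30);c=cv2.resize(im[235:345,255:405],None,fx=5,fy=5,interpolation=cv2.INTER_CUBIC)
cv2.imwrite("pics/end_c.png",np.clip(c*1.2,0,255).astype(np.uint8))
```

```text
t 13.8 F [0.12 0.02 2.33] tcp [0.5078 0.1497 0.1102] rot [-3.142  0.     0.439] g 0.229 tq [-0.116 -0.031 -0.039]
```

View pics/end_c.png

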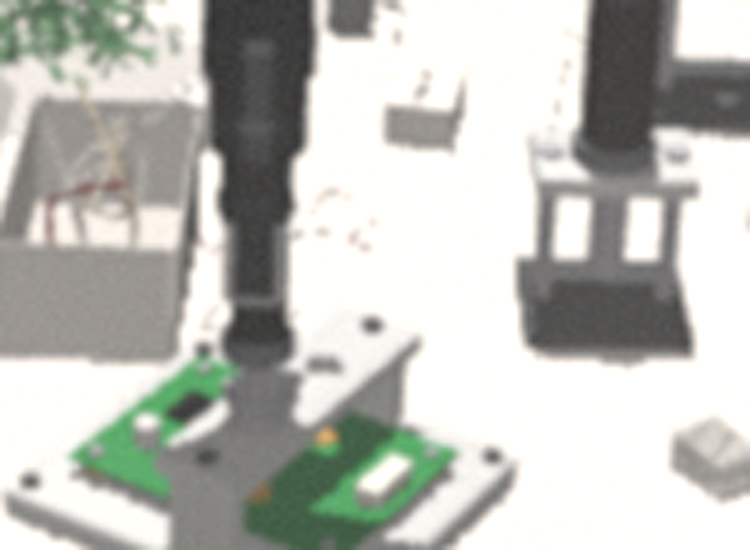

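The image shows the probe upright in the bush: collar at crop (258,340), just above the bush at (265,395), with the thick probe still in its stand at (615,150). The spring force is 2.3 + 1.05 ≈ 3.4 N, so the plunger is about half way in, with no side load.

```bash
python3 -c "
from workcell import *
print(sign_off())"
```

```text
the job is handed in; nothing more can be done
None
```

The job is handed in: the slim probe is held upright through the guide bush onto the test pad, with its plunger about 5 mm in (about 3.4 N spring force, no side load), and the thick probe is untouched in its stand.

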